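# Fit a screen clamp bar to a printing press and cam it tight

### The job

Fit the loose green clamp bar to the free bay of the press beam: slide it along the table, square to the beam, until its T-headed bolt is in the slot under the open cam and its end plate is up against the sprung pads. Then turn that bay's cam disc clockwise (seen from above) by its red handle, about half a turn, until it has drawn the end plate flush to the beam and comes up firmly tight by feel - stop there, do not force it further. Let go and leave everything else where it is.

Things in the scene. Friction and masses are not known exactly. Their poses are not given: they have to be found in the camera images.
- press_beam: Fixed green beam of a screen-printing press, 460 mm long, 40 mm high, on the table. Origin on the table, exactly below the cam's pivot in the free bay; x points from that bay's mouth into the beam, y along the beam, z up. The bay's flat face is its plane x = -40 mm (z 0 to 38 mm). A second bay at y = -200 mm already holds a fitted bar (fixed, cam closed, same sizes).
- bay_mouth (a point): Middle of the free bay's mouth in the bay face, 22 mm above the table (bolt axis height); beam's axes. A slot 15 mm wide (from 8 mm above the table up) runs in here under the cam, its lead-in 29 mm wide at the face and 14 mm deep. Two rubber spring pads beside it stand 4 mm out of the face: they push back 1 N at first, 4 N when flush.
- rail_middle (a point): Middle of the press's steel rail behind the bay: 28 mm thick, along the beam, 112 mm above the table, 85 mm behind the cam's pivot. Its end posts (y = -295 and 195 mm of the beam) are 180 mm high, a carriage on it at y = -225 mm is 187 mm high.
- clamp_bar: Loose green clamp bar, 0.7 kg, on the table: 36 mm wide and high, 190 mm long, behind an end plate 10 mm thick, 60 wide, 38 high. Origin: bottom middle of the plate's outer face; x out of that face along the bolt, z up. Fitted, its axes lie along the beam's with its origin at x = -40 mm, y = 0 of the beam. Two black star knobs, 118 and 172 mm behind the plate, are 32 mm wide, tops 70 mm up.
- bolt_pin (a point): Head of the bar's bolt: an upright steel cross pin 12 mm in diameter, 10 to 34 mm above the table, nominally 25 mm in front of the end plate (this point) on a bolt 8 mm thick. In truth the bolt is screwed out up to 1.8 mm more or less, which the readings do not show. Stiff disc springs in the bar carry it.
- bar_grip (a point): Good place to hold the clamp bar from above: on its middle line, 65 mm behind the end plate's face, 22 mm above the table. The bar is 36 mm wide here.
- cam_turn (a joint): Turn of the cam in rad, clockwise from above. Starts open at -0.35 to 0.1, stops at 4.2. From about 0.7 its hook catches the bolt's pin and draws it in, 7 mm per rad, after 1.5 only 2.5 mm per rad. The plate comes flush somewhere from 1.4 to 2.9 (by the bolt's setting); firmly tight is about 0.5 rad further, 1 rad further is too much. It stays where it is left.
- cam_axis (a point): Top of the steel cam disc on its upright pivot axis, 44 mm above the table. The lever on it is 15 mm wide, its top 52 mm above the table. At joint value 0 it points along -100 degrees in the beam's frame (nearly -y), at q rad along -100 degrees minus q: it swings over the bay mouth and the end plate.
- handle_grip (a point): Middle of the red upright handle at the lever's end: round post, 16 mm thick, 52 to 90 mm above the table (this point 72 mm), 48 mm from the cam axis, fixed to the lever (held at one yaw it rolls along the fingers). Push along its circle: 1 N free, up to 5 N drawing in, then rising once the plate is flush: 8 to 11 N is firmly tight, over 14 N too much (held still it reads less).
- cam_disc: The turning cam: steel disc with lever and handle, and under it a curved hook (a spiral wall 28 to 44 mm above the table) that catches the bolt's pin. Origin at the beam's origin; turns with the cam. The force between it and the clamp bar is the pull on the bolt.
- tub_green: Bystander: closed green ink tub, 98 mm wide, 87 mm high, origin at the middle of its underside.
- tub_orange: Bystander: closed orange ink tub of the same size.
- tub_yellow: Bystander: closed yellow ink tub of the same size.
- squeegee: Bystander: wooden squeegee lying on the table, 240 mm long, 64 mm wide, 28 mm high, origin under its handle's middle.
- tape_roll: Bystander: roll of tape, 90 mm across, 25 mm high, lying flat, origin under its middle.
- hex_key: Bystander: dark hex key, 90 by 34 mm and 8 mm thick, origin under the middle of its long leg.
Not all that is in view belongs to the job. What is shaped like the clamp_bar but white is not meant.

How it is judged:
On the way:
1. the clamp bar is slid into the bay, its plate within 7 mm of the face and no more than 4 mm to one side, with the cam still open (x of clamp_bar in the frame of press_beam above -0.047 m and y of clamp_bar in the frame of press_beam between -0.004 and 0.004 m and angle between the x axis of clamp_bar and the x axis of press_beam, either way round below 0.15 rad and value of joint cam_turn below 0.6 rad), for 0.2 s.
At the end, for the whole second after the job is handed in: The clamp bar lies flat in the bay, its end plate flush with the bay face (within 1.5 mm), in line with the beam's x axis within 0.03 rad and centred within 3 mm; the cam is turned past 1.3 rad and its hook pulls the bolt with more than 35 N (and never passed 110 N); the bar is at rest and let go (x of clamp_bar in the frame of press_beam between -0.0415 and -0.038 m and y of clamp_bar in the frame of press_beam between -0.003 and 0.003 m and angle between the x axis of clamp_bar and the x axis of press_beam, either way round below 0.03 rad and angle between clamp_bar's own z axis and vertical below 0.03 rad and value of joint cam_turn above 1.3 rad and contact force between clamp_bar and cam_disc above 35 N and linear speed of clamp_bar below 0.01 m/s); the robot touches nothing.
It fails at once if the cam is over-tightened: the hook and the bolt bear on each other with more than 110 N (contact force between clamp_bar and cam_disc above 110 N).
It fails at once if a tub, the squeegee, tape roll or hex key is moved by more than 30 mm (distance of any of tub_green, tub_orange, tub_yellow, squeegee, tape_roll, hex_key from where it was at the start of the episode above 0.03 m).
It also fails if it takes over 72 s, if anything falls off the work surface, if the arm or the gripper's body presses on something with over 40 N, if the wrist force passes 120 N, or if a joint passes its speed limit or range.

### The arm

A 6-joint arm with a two-finger parallel gripper is mounted at the origin on the work surface. World frame = base frame: x ahead of the robot, y to its left, z up, the work surface at z = 0. Lengths are in m, angles in rad, forces in N, time in s.
With the tool pointing down it reaches from about 0.425 to 0.95 m from the base axis. Payload 3.5 kg.
Tool frame: the origin (TCP) lies midway between the tips of the shut fingers; the grasp point (between the pads) lies 19 mm behind it; z points along the fingers, y is the direction in which the jaws open and shut (so a half turn about z gives the same grasp; the last joint's range is limited). The gripper opens to 85 mm and grips with 20 to 120 N. Pads are 22 mm wide; open, the fingers measure 114 mm over their backs; the gripper's body (76 mm by 85 mm) begins 54 mm behind the grasp point. The pads swing forward as they close: fully open they stand 13 mm farther back than shut.
Start: joints at [-1.258, 0.286, 1.577, -0, 1.279, -0.15], TCP at [0.301, -0.604, 0.231] pointing down, gripper open.
Joint ranges: [-2.77, 2.77], [-0.9, 2.22], [0.21, 2.48], [-1.53, 4.67], [0.24, 2.81], [-2.84, 2.84]. Speed limits (rad/s): [2.79, 2.79, 3.14, 3.14, 3.14, 3.14].

### API

Orientations are given as a unit quaternion [x, y, z, w].
In Python, from plant import ctrl gives the robot as it stands.
- The arm moves only by the tool apply_moves, never from a script. Its argument "moves" is a list that holds one entry, the list of rows, each a list of 7 numbers: the shift along the tool's x, y, z in m, then the turn, a rotation vector about the tool's x, y, z in degrees, then the gripper's target within -1 to 1 (shut at 1, half-way at 0, fully open at -1). In form: [[[tx, ty, tz, ax, ay, az, hand], ...]]. A call has 1 to 12 rows; each row shifts and turns the pose as measured when the row begins, along the tool's axes as they then stand; what a row does not reach is not made up. A row lasts 1/10 s, in which the tool goes at most 50 mm and 8.59 degrees, less where a joint would pass 70% of its speed; a pose out of reach is approached as far as the arm can. A call with a gripper value outside its range is refused whole. The fingers move at their own pace and stop on an object; "force" is the grip in N (left out, the last holds). Time passes only in rows, so rows that do not move let the fingers close. It gives the time, the measured TCP pose, the force and the opening at its end, in the units of the state.
- ctrl.get_state(): the state, without advancing time (a new reading comes with each control period).
- ctrl.read_camera(name): name is "side" or "top"; returns the picture (420x560x3 uint8, red, green, blue); there is no depth.
- ctrl.get_calibration(name): a dict with "camera_matrix" (3x3 intrinsics, pixels), "cam_to_world" (4x4, takes a point from camera to world coordinates). Camera axes: x right, y up, looking along -z (the intrinsics and any distortion apply to the point x, -y, -z); pixel columns grow to the right and rows downward; lengths in m; the calibration is good to about 2 mm. A picture is of the moment at which its call begins. get_calibration takes no time and is no camera call.
- ctrl.sign_off(): hands the job in, once; it reports no verdict.
The state is a dict: "time": time; "qpos": joint angles; "dq": joint speeds; "joint_efforts": joint torques, N m; "eef_pos": TCP position; "tcp_rot": TCP orientation; "contact_force": force on the tool from outside, world axes, zero at the start; "wrist_torque": the same for the moment, N m; "opening": opening from 0.0 (shut) to 1.0 (fully open).
Only numpy, scipy, OpenCV 4.12 (cv2) and the standard library are available. Lean on these libraries where they do the work, as an engineer would, in place of code of your own. Each camera call takes 0.05 s, during which the arm holds its last target. There are 200 camera calls.

## Working session

There is one attempt and no reset: what is moved stays moved. The work goes in short steps, Python scripts to look and compute and a tool call to move; the robot and the scene stay as the last step left them, time stands still between calls to the robot, and variables do not carry over. Pictures are saved under pics/ and viewed, about 8 in all and at most 12, crops included, and the job is handed in when it is done.

Besides the shell and the picture viewer there is one more tool, called after "Call:" by a JSON object that holds its "fn" and its "kwargs", one argument or row to a line. apply_moves: Moves the arm, as the interface text tells. Its arguments: {"type":"object","properties":{"moves":{"type":"array","items":{"type":"array","items":{"type":"array","items":{"type":"number"}}}},"force":{"type":"number"}},"required":["moves"]}

```bash
mkdir -p pics; ls; python3 - <<'E'
from plant import ctrl
import cv2
print(ctrl.get_state())
for n in("side","top"):
    im=ctrl.read_camera(n); cv2.imwrite(f"pics/{n}0.png",im[:,:,::-1]); print(n,ctrl.get_calibration(n))
E
```

```text
pics
{'time': 0.0, 'qpos': array([-1.25802702e+00,  2.87177193e-01,  1.57821966e+00, -1.81140580e-05,
        1.27859402e+00, -1.50018818e-01]), 'dq': array([ 4.70375301e-04,  4.88494873e-05,  9.04773550e-04,  1.09633762e-03,
       -6.70665897e-04,  4.55169187e-04]), 'joint_efforts': array([ 2.93834628e-04, -4.05973470e+01, -2.92629075e+01, -1.34811889e-04,
        5.75777725e-03,  5.42423237e-06]), 'eef_pos': array([ 0.30115144, -0.60334286,  0.2299164 ]), 'tcp_rot': array([ 9.73346334e-01,  2.29337036e-01, -1.06111630e-04, -1.19443880e-03]), 'contact_force': array([-0.11299262, -0.19795858, -0.98669155]), 'wrist_torque': array([ 0.03823041, -0.01910339, -0.0057272 ]), 'opening': 0.9995510438252367}
side {'camera_matrix': array([[514.86138005,   0.        , 277.91714682],
       [  0.        , 514.86138005, 200.7169202 ],
       [  0.        ,   0.        ,   1.        ]]), 'cam_to_world': array([[-0.95087231,  0.21565655, -0.22211283,  0.14562179],
       [-0.30950053, -0.64560671,  0.69814139,  0.95510237],
       [ 0.00716123,  0.73258736,  0.68063535,  1.04167242],
       [ 0.        ,  0.        ,  0.        ,  1.        ]])}
top {'camera_matrix': array([[499.41785217,   0.        , 281.94574952],
       [  0.        , 499.41785217, 209.58424634],
       [  0.        ,   0.        ,   1.        ]]), 'cam_to_world': array([[ 0.01389744,  0.9956025 , -0.09264191,  0.28863677],
       [-0.99976931,  0.01535326,  0.01502041,  0.02407756],
       [ 0.01637671,  0.09241179,  0.99558619,  1.7273678 ],
       [ 0.        ,  0.        ,  0.        ,  1.        ]])}
```

View pics/top0.png

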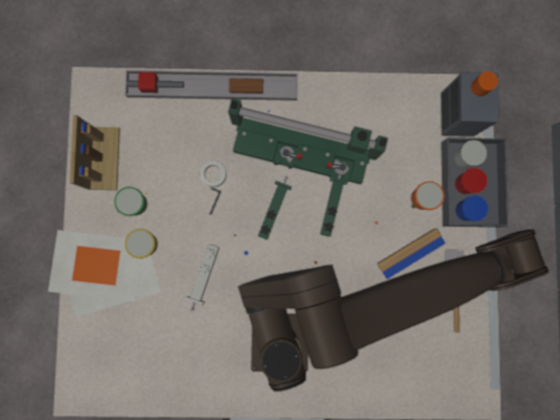

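View pics/side0.png

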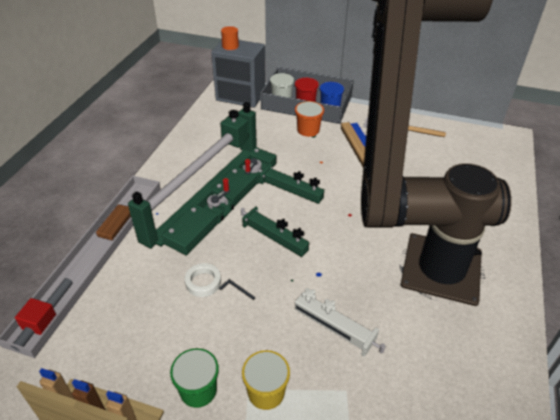

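The top view shows the beam at (300,150), with the free bay's cam at about (288,153). There are three bar-like things:
- **Loose green bar, (272,210):** matches the description. It is green and unfitted, with its bolt towards the bay.
- **Fitted green bar, (332,207):** held in the second bay.
- **White bar, (205,275):** the decoy.

I'll confirm with one enlarged crop of both views.

```bash
cat > h.py <<'E'
import numpy as np, cv2
from plant import ctrl
from scipy.spatial.transform import Rotation as R
C={n:ctrl.get_calibration(n) for n in("side","top")}
def ray(n,p):
    K=C[n]["camera_matrix"];T=C[n]["cam_to_world"]
    d=np.linalg.inv(K)@[p[0],p[1],1.]; d=T[:3,:3]@(d*[1,-1,-1]); return T[:3,3],d/np.linalg.norm(d)
def onz(n,p,z):
    o,d=ray(n,p); return o+d*(z-o[2])/d[2]
def proj(n,P):
    K=C[n]["camera_matrix"];T=C[n]["cam_to_world"]
    c=T[:3,:3].T@(np.array(P)-T[:3,3])*[1,-1,-1]; return (K@c/c[2])[:2]
def tri(a,b):
    A=0;B=0
    for n,p in(("side",a),("top",b)):
        o,d=ray(n,p);M=np.eye(3)-np.outer(d,d);A=A+M;B=B+M@o
    return np.linalg.solve(A,B)
E
python3 - <<'E'
import cv2,numpy as np
t=cv2.imread("pics/top0.png")[95:245,225:385]; s=cv2.imread("pics/side0.png")[95:260,150:330]
t=cv2.resize(t,None,fx=3.5,fy=3.5,interpolation=cv2.INTER_CUBIC)
cv2.imwrite("pics/ct.png",cv2.resize(cv2.imread("pics/top0.png")[95:245,225:385],(640,600),interpolation=cv2.INTER_CUBIC))
cv2.imwrite("pics/cs.png",cv2.resize(s,(648,594),interpolation=cv2.INTER_CUBIC))
E
```

```text
(no output)
```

View pics/ct.png

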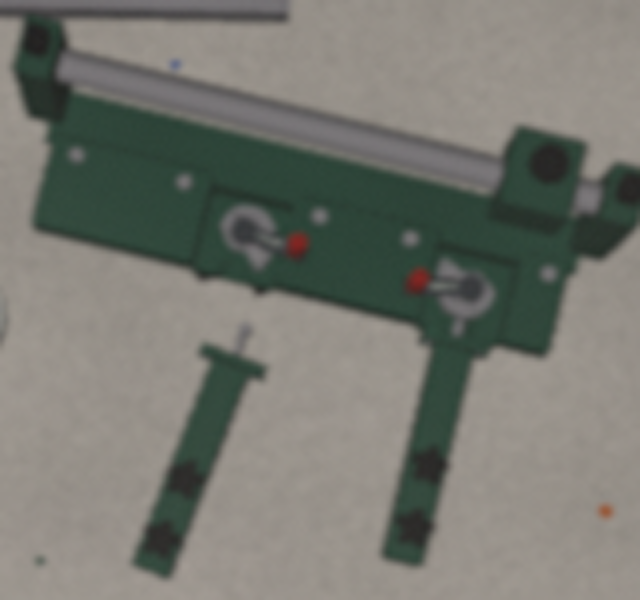

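View pics/cs.png

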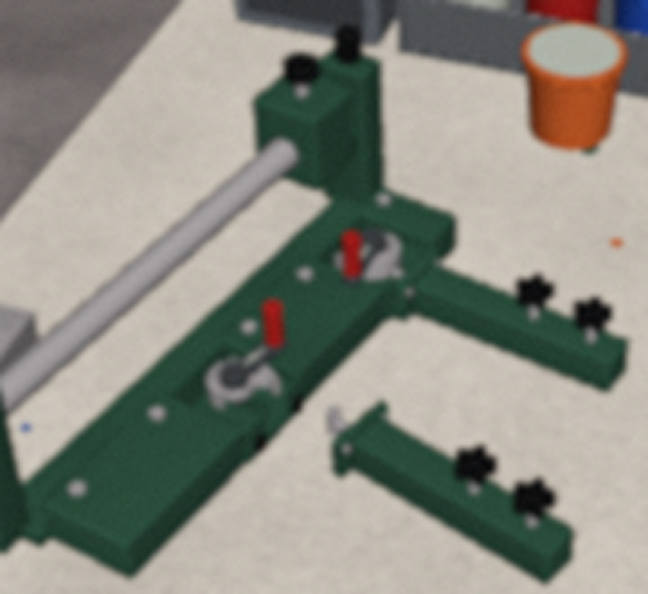

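The crop confirms it. The loose green bar has its plate at top px ~(283,185), with bolt and pin ahead of it. The open cam is at ~(286,152), with its red handle at ~(299,156) pointing along -y of the beam. Next, measuring.

```bash
cat > meas.py <<'E'
from h import *
def masks(im):
    hsv=cv2.cvtColor(im,cv2.COLOR_RGB2HSV); h,s,v=cv2.split(hsv)
    g=((h>55)&(h<95)&(s>70)&(v<140)).astype(np.uint8)
    k=(v<38).astype(np.uint8)
    r=(((h<8)|(h>172))&(s>150)&(v>60)).astype(np.uint8)
    return g,k,r
def blobs(m,roi,amin,w=None):
    x0,y0,x1,y1=roi; n,l,st,c=cv2.connectedComponentsWithStats(m[y0:y1,x0:x1]);
    return [(c[i]+[x0,y0],st[i,4],st[i,:4]+[x0,y0,0,0]) for i in range(1,n) if st[i,4]>=amin]
E
python3 - <<'E'
from meas import *
np.set_printoptions(precision=4,suppress=True)
T=cv2.imread("pics/top0.png")[:,:,::-1].copy();S=cv2.imread("pics/side0.png")[:,:,::-1].copy()
for nm,im,roi in(("top",T,(225,95,385,245)),("side",S,(150,95,330,260))):
    g,k,r=masks(im)
    for n,m,a in(("g",g,60),("k",k,8),("r",r,5)):
        for b in blobs(m,roi,a): print(nm,n,b[0],b[1],b[2])
f=lambda n,p:(p[0]/4+225-.4,p[1]/4+95-.4) if n=="top" else (p[0]/3.6+150-.4,p[1]/3.6+95-.4)
for name,t,s in(("cam1",(245,230),(235,375)),("cam2",(469,288),(376,240)),("k1",(184,478),(476,464)),("k2",(161,538),(533,497)),("f1",(429,466),(534,291)),("f2",(414,526),(592,315)),("h1",(298,244),(274,307)),("h2",(419,280),(352,238)),("postR",(630,190),(347,42)),("pin",(245,330),(334,413)),
 ("dot1",(77,155),(78,488)),("dot2",(184,182),(157,413)),("dot3",(320,217),(249,327)),("dot4",(410,239),(305,273)),("dot5",(548,273),(385,200))):
    P=tri(f("side",s),f("top",t)); print(name,P, onz("top",f("top",t),P[2]))
E
```

```text
top g [299.8428 151.5788] 3746 [235 119 134  88]
top g [357.892  140.2784] 176 [350 128  19  21]
top g [278.1774 196.7258] 186 [270 183  19  29]
top k [233.6842 104.6842] 19 [232 102   5   6]
top r [299.  155.5] 12 [298 154   3   4]
top r [329.25   164.5833] 12 [328 163   4   4]
side g [225.9594 189.6317] 5696 [150 110 173 144]
side g [275.3673 232.1029] 972 [243 208  65  48]
side k [246.3    106.8667] 60 [243 102   7  11]
side k [233.5556 114.1296] 54 [230 111   9   7]
side k [297.8837 175.9302] 43 [294 173   9   7]
side k [313.8372 182.186 ] 43 [310 179   9   7]
side k [221.7778 217.1111] 9 [221 216   3   4]
side k [281.0328 224.0656] 61 [277 220  10   9]
side k [297.1905 233.254 ] 63 [293 229  10   9]
side r [307.0745  97.1277] 94 [297  95  19   7]
side r [247.2182 164.7273] 55 [245 159   5  13]
side r [225.4375 184.1094] 64 [223 178   6  13]
cam1 [ 0.6412 -0.0119  0.0512] [ 0.6415 -0.0118  0.0512]
cam2 [ 0.5931 -0.2029  0.0549] [ 0.5941 -0.2027  0.0549]
k1 [0.4269 0.0365 0.0669] [0.4274 0.0367 0.0669]
k2 [0.3771 0.055  0.0665] [0.3771 0.055  0.0665]
f1 [ 0.4413 -0.1679  0.0663] [ 0.4407 -0.168   0.0663]
f2 [ 0.39   -0.156   0.0644] [ 0.3904 -0.1559  0.0644]
h1 [ 0.6223 -0.055   0.0916] [ 0.622  -0.0551  0.0916]
h2 [ 0.5941 -0.1558  0.0919] [ 0.5933 -0.156   0.0919]
postR [ 0.655  -0.3147  0.1711] [ 0.6539 -0.3149  0.1711]
pin [ 0.5585 -0.0132  0.0335] [ 0.5583 -0.0133  0.0335]
dot1 [0.7057 0.1329 0.0448] [0.7056 0.1329 0.0448]
dot2 [0.6839 0.041  0.0448] [0.6837 0.0409 0.0448]
dot3 [ 0.6559 -0.0759  0.044 ] [ 0.6555 -0.076   0.044 ]
dot4 [ 0.6376 -0.1532  0.0454] [ 0.6374 -0.1532  0.0454]
dot5 [ 0.6097 -0.2721  0.0434] [ 0.6103 -0.272   0.0434]
```

Both views agree to about 1 mm:
- **Beam:** pivot ≈ (0.641, -0.0105), yaw ≈ -13.3°
- **Bar:** origin ≈ (0.537, -0.005), yaw ≈ -20.6°, grip point ≈ (0.476, 0.018)

Next, the approach over the bar.

```bash
cat > plan.py <<'E'
from h import *
import json
BO=np.array([.641,-.0105,0]); BY=-13.3
def b2w(p): 
    return BO+R.from_euler('z',BY,degrees=True).apply(p)
def w2b(p): return R.from_euler('z',-BY,degrees=True).apply(np.array(p)-BO)
def down(h): return R.from_euler('z',h,degrees=True)*R.from_euler('x',180,degrees=True)
def plan(pos,h,n,hand,turn=None,st=None):
    """rows toward pos (world) and heading h deg; turn = signed heading change (deg) if long way round"""
    st=st or ctrl.get_state(); p=np.array(st["eef_pos"]);r=R.from_quat(st["tcp_rot"])
    h0=np.degrees(np.arctan2(*r.as_matrix()[[1,0],0])); 
    if turn is None: turn=(h-h0+180)%360-180
    print("heading",round(h0,2),"turn",round(turn,2),"shift",np.round(np.array(pos)-p,4))
    rows=[]
    for i in range(1,n+1):
        q=np.array(st["eef_pos"])+(np.array(pos)-st["eef_pos"])*i/n; rn=down(h0+turn*i/n)
        d=r.inv().apply(q-p); a=(r.inv()*rn).as_rotvec(degrees=True)
        rows.append([*np.round(d,4).tolist(),*np.round(a,2).tolist(),hand]); p,r=q,rn
    for k in range(0,n,12): print(json.dumps([rows[k:k+12]]))
def show():
    s=ctrl.get_state(); m=R.from_quat(s["tcp_rot"]).as_matrix()
    print("t",round(s["time"],2),"p",np.round(s["eef_pos"],4),"head",round(np.degrees(np.arctan2(m[1,0],m[0,0])),2),"z",np.round(m[:,2],3),"F",np.round(s["contact_force"],2),"M",np.round(s["wrist_torque"],2),"op",round(s["opening"],3),"q6",round(s["qpos"][5],2)); return s
E
python3 -c "
from plan import *
plan([.476,.018,.15],159.4,16,-1)"
```

```text
heading 26.52 turn 132.88 shift [ 0.1748  0.6214 -0.08  ]
[[[0.0271, -0.0299, 0.0051, -0.12, -0.03, -8.31, -1], [0.0311, -0.0256, 0.005, 0.0, 0.0, -8.31, -1], [0.0345, -0.0209, 0.005, 0.0, 0.0, -8.31, -1], [0.0372, -0.0157, 0.005, -0.0, 0.0, -8.31, -1], [0.0391, -0.0101, 0.005, 0.0, 0.0, -8.31, -1], [0.0401, -0.0044, 0.005, -0.0, 0.0, -8.31, -1], [0.0403, 0.0014, 0.005, 0.0, 0.0, -8.31, -1], [0.0397, 0.0073, 0.005, 0.0, 0.0, -8.31, -1], [0.0382, 0.0129, 0.005, -0.0, 0.0, -8.31, -1], [0.036, 0.0183, 0.005, 0.0, 0.0, -8.31, -1], [0.0329, 0.0233, 0.005, -0.0, 0.0, -8.31, -1], [0.0292, 0.0278, 0.005, 0.0, 0.0, -8.31, -1]]]
[[[0.0249, 0.0317, 0.005, 0.0, 0.0, -8.31, -1], [0.0201, 0.035, 0.005, 0.0, 0.0, -8.31, -1], [0.0148, 0.0375, 0.005, -0.0, 0.0, -8.31, -1], [0.0092, 0.0393, 0.005, 0.0, 0.0, -8.31, -1]]]
```

Call:
{"fn": "apply_moves", "kwargs": {
  "moves": [
    [[0.027,-0.03,0.005,0,0,-8.3,-1],[0.031,-0.026,0.005,0,0,-8.3,-1],[0.0345,-0.021,0.005,0,0,-8.3,-1],[0.037,-0.016,0.005,0,0,-8.3,-1],[0.039,-0.01,0.005,0,0,-8.3,-1],[0.04,-0.0045,0.005,0,0,-8.3,-1],[0.04,0.0015,0.005,0,0,-8.3,-1],[0.04,0.007,0.005,0,0,-8.3,-1],[0.038,0.013,0.005,0,0,-8.3,-1],[0.036,0.018,0.005,0,0,-8.3,-1],[0.033,0.023,0.005,0,0,-8.3,-1],[0.029,0.028,0.005,0,0,-8.3,-1]]
  ]
}}

```text
time: 1.3
eef_pos: [0.4171, -0.1184, 0.1632]
tcp_rot: [0.428, 0.904, 0.003, -0.004]
contact_force: [1.0, 0.1, -0.7]
opening: 1.0
```

```bash
python3 -c "
from plan import *
show();plan([.476,.018,.12],159.4,8,-1)"
```

```text
t 1.3 p [ 0.4171 -0.1184  0.1632] head 129.33 z [-0.004  0.008 -1.   ] F [ 0.95  0.11 -0.66] M [-0.01 -0.04 -0.01] op 1.0 q6 -1.2
heading 129.33 turn 30.07 shift [ 0.0589  0.1364 -0.0432]
[[[0.0085, 0.0165, 0.0055, 0.12, -0.5, -3.76, -1], [0.0074, 0.017, 0.0054, 0.0, 0.0, -3.76, -1], [0.0063, 0.0175, 0.0054, 0.0, 0.0, -3.76, -1], [0.0051, 0.0178, 0.0054, 0.0, 0.0, -3.76, -1], [0.004, 0.0181, 0.0054, -0.0, 0.0, -3.76, -1], [0.0028, 0.0184, 0.0054, 0.0, 0.0, -3.76, -1], [0.0015, 0.0185, 0.0054, -0.0, 0.0, -3.76, -1], [0.0003, 0.0186, 0.0054, 0.0, 0.0, -3.76, -1]]]
```

Call:
{"fn": "apply_moves", "kwargs": {
  "moves": [
    [[0.0085,0.0165,0.0055,0.1,-0.5,-3.8,-1],[0.0075,0.017,0.0055,0,0,-3.8,-1],[0.0065,0.0175,0.0055,0,0,-3.8,-1],[0.005,0.018,0.0055,0,0,-3.8,-1],[0.004,0.018,0.0055,0,0,-3.8,-1],[0.003,0.0185,0.0055,0,0,-3.8,-1],[0.0015,0.0185,0.0055,0,0,-3.7,-1],[0.0005,0.0185,0.0055,0,0,-3.7,-1],[0,0,0,0,0,0,-1]]
  ]
}}

```text
time: 2.2
eef_pos: [0.4709, 0.0317, 0.1135]
tcp_rot: [0.162, 0.987, 0.001, -0.003]
contact_force: [0.1, -0.5, 0.2]
opening: 1.0
```

```bash
python3 -c "
from plan import *
show();plan([.476,.018,.008],159.4,6,-1)"
```

```text
t 2.2 p [0.4709 0.0317 0.1135] head 161.41 z [-0.007  0.002 -1.   ] F [ 0.12 -0.5   0.18] M [-0.04 -0.04 -0.01] op 1.0 q6 -1.4
heading 161.41 turn -2.01 shift [ 0.0051 -0.0137 -0.1055]
[[[-0.0017, -0.0019, 0.0176, 0.01, -0.4, 0.33, -1], [-0.0015, -0.0019, 0.0176, 0.0, -0.0, 0.33, -1], [-0.0016, -0.0019, 0.0176, -0.0, -0.0, 0.33, -1], [-0.0016, -0.0019, 0.0176, 0.0, -0.0, 0.33, -1], [-0.0016, -0.0018, 0.0176, 0.0, -0.0, 0.33, -1], [-0.0016, -0.0018, 0.0176, 0.0, -0.0, 0.33, -1]]]
```

Call:
{"fn": "apply_moves", "kwargs": {
  "moves": [
    [[-0.0095,-0.011,0,0,-0.4,2,-1],[0,0,0,0,0,0,-1],[0,0,0.02,0,0,0,-1],[0,0,0.02,0,0,0,-1],[0,0,0.01,0,0,0,-1],[0,0,0,0,0,0,-1]]
  ]
}}

```text
time: 2.8
eef_pos: [0.4778, 0.0122, 0.0639]
tcp_rot: [0.185, 0.983, -0.001, 0.002]
contact_force: [0.1, -0.4, -0.4]
opening: 1.0
```

```bash
python3 -c "
from plan import *
show();plan([.476,.018,.008],159.4,4,-1)"
```

```text
t 2.8 p [0.4778 0.0122 0.0639] head 158.66 z [ 0.004 -0.002 -1.   ] F [ 0.12 -0.4  -0.41] M [ 0.03  0.06 -0.06] op 1.0 q6 -1.38
heading 158.66 turn 0.74 shift [-0.0018  0.0058 -0.0559]
[[[0.001, 0.0012, 0.014, -0.03, 0.27, -0.18, -1], [0.0009, 0.0012, 0.014, 0.0, 0.0, -0.18, -1], [0.0009, 0.0012, 0.014, 0.0, 0.0, -0.18, -1], [0.0009, 0.0012, 0.014, -0.0, 0.0, -0.18, -1]]]
```

Call:
{"fn": "apply_moves", "kwargs": {
  "moves": [
    [[0.003,0.004,0,0,0.2,-0.6,-1],[0,0,0,0,0,0,-1],[0,0,0.012,0,0,0,-1],[0,0,0.012,0,0,0,-1],[0,0,0,0,0,0,-1]]
  ]
}}

```text
time: 3.3
eef_pos: [0.4783, 0.0164, 0.041]
tcp_rot: [0.18, 0.984, -0.0, 0.003]
contact_force: [-0.0, 0.6, -0.5]
opening: 1.001
```

```bash
python3 -c "
from plan import *
show();plan([.476,.018,.008],159.4,3,-1)"
```

```text
t 3.3 p [0.4783 0.0164 0.041 ] head 159.22 z [ 0.006 -0.002 -1.   ] F [-0.01  0.59 -0.54] M [-0.01 -0.02  0.  ] op 1.001 q6 -1.39
heading 159.22 turn 0.18 shift [-0.0023  0.0016 -0.033 ]
[[[0.001, 0.0002, 0.011, 0.02, 0.35, -0.06, -1], [0.0009, 0.0002, 0.011, -0.0, 0.0, -0.06, -1], [0.0009, 0.0002, 0.011, 0.0, 0.0, -0.06, -1]]]
```

Call:
{"fn": "apply_moves", "kwargs": {
  "moves": [
    [[0.001,0,0.011,0,0.3,0,-1],[0.001,0,0.011,0,0,0,-1],[0,0,0.009,0,0,0,-1],[0,0,0,0,0,0,0],[0,0,0,0,0,0,0.2],[0,0,0,0,0,0,0.3],[0,0,0,0,0,0,0.6],[0,0,0,0,0,0,0.6],[0,0,0,0,0,0,0.6],[0,0,0,0,0,0,0.6]]
  ],
  "force": 50
}}

```text
time: 4.3
eef_pos: [0.476, 0.0174, 0.0062]
tcp_rot: [0.18, 0.984, 0.0, -0.0]
contact_force: [0.3, 0.6, -2.1]
opening: 0.419
```

```bash
python3 - <<'E'
from plan import *
s=show()
im=ctrl.read_camera("side"); cv2.imwrite("pics/s1.png",im[:,:,::-1]); cv2.imwrite("pics/cs1.png",cv2.resize(im[95:260,150:330,::-1],(648,594),interpolation=cv2.INTER_CUBIC))
t=ctrl.read_camera("top"); cv2.imwrite("pics/t1.png",t[:,:,::-1])
h=159.2-180
o=s["eef_pos"]+R.from_euler('z',h,degrees=True).apply([.065,0,0]); print("bar origin guess beam frame",w2b(o))
E
```

```text
t 4.3 p [0.476  0.0174 0.0062] head 159.23 z [-0.001  0.    -1.   ] F [ 0.31  0.62 -2.11] M [ 0.03 -0.05  0.  ] op 0.419 q6 -1.39
bar origin guess beam frame [-0.10256504 -0.01932166  0.0062442 ]
```

View pics/cs1.png

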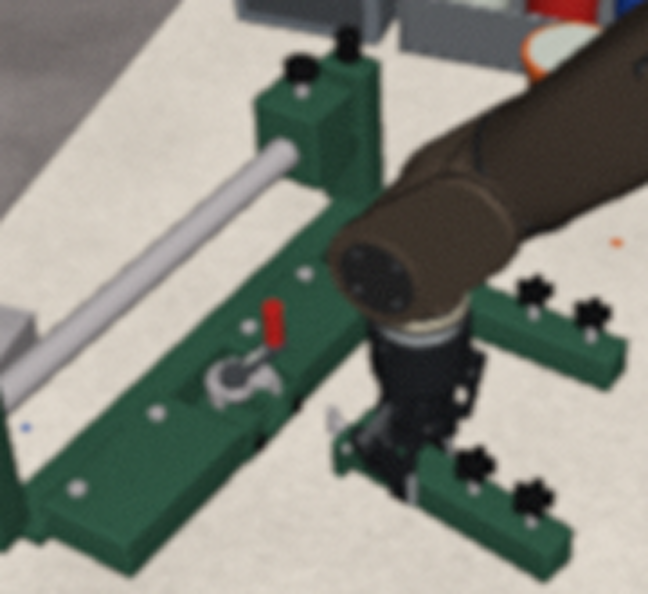

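The bar is gripped (opening 35.6 mm), and the jaw heading puts its yaw at -20.8°. Next I square it to the beam and line it up with the bay.

```bash
python3 -c "
from plan import *
print(b2w([-.140,0,.0062]));plan(b2w([-.140,0,.0065]),166.7,7,0.6)"
```

```text
[0.50475496 0.02170696 0.0062    ]
heading 159.23 turn 7.47 shift [0.0288 0.0044 0.0003]
[[[-0.0036, 0.002, -0.0, 0.01, -0.05, -1.07, 0.6], [-0.0037, 0.002, -0.0, -0.0, 0.0, -1.07, 0.6], [-0.0037, 0.0019, -0.0, -0.0, 0.0, -1.07, 0.6], [-0.0037, 0.0018, -0.0, -0.0, 0.0, -1.07, 0.6], [-0.0038, 0.0018, -0.0, 0.0, 0.0, -1.07, 0.6], [-0.0038, 0.0017, -0.0, 0.0, 0.0, -1.07, 0.6], [-0.0038, 0.0016, -0.0, -0.0, 0.0, -1.07, 0.6]]]
```

Call:
{"fn": "apply_moves", "kwargs": {
  "moves": [
    [[-0.0035,0.002,0,0,0,-1.1,0.6],[-0.0037,0.002,0,0,0,-1.1,0.6],[-0.0037,0.002,0,0,0,-1.1,0.6],[-0.0037,0.002,0,0,0,-1.1,0.6],[-0.0038,0.0018,0,0,0,-1.1,0.6],[-0.0038,0.0017,0,0,0,-1,0.6],[-0.003,0.0015,0,0,0,-1,0.6],[0,0,0,0,0,0,0.6],[0,0,0,0,0,0,0.6]]
  ]
}}

```text
time: 5.3
eef_pos: [0.5044, 0.0226, 0.0062]
tcp_rot: [0.109, 0.994, -0.0, -0.003]
contact_force: [-5.0, -0.7, 3.3]
opening: 0.411
```

```bash
python3 -c "
from plan import *
show();plan(b2w([-.140,0,.0065]),166.7,1,0.6)"
```

```text
t 5.3 p [0.5044 0.0226 0.0062] head 167.5 z [-0.007 -0.    -1.   ] F [-4.97 -0.67  3.26] M [-0.17  0.44 -0.02] op 0.411 q6 -1.51
heading 167.5 turn -0.8 shift [ 0.0004 -0.0009  0.0003]
[[[-0.0005, -0.0008, -0.0003, -0.09, -0.38, 0.8, 0.6]]]
```

Call:
{"fn": "apply_moves", "kwargs": {
  "moves": [
    [[-0.0005,-0.001,0,0,-0.3,0.7,0.6],[0,0,0,0,0,0,0.6]]
  ]
}}

```text
time: 5.5
eef_pos: [0.5049, 0.0218, 0.0062]
tcp_rot: [0.115, 0.993, -0.0, -0.0]
contact_force: [-2.0, -2.5, -0.6]
opening: 0.412
```

```bash
python3 - <<'E'
from plan import *
s=show();plan(b2w([-.140,0,.0065]),166.7,1,0.6)
im=ctrl.read_camera("side"); t=ctrl.read_camera("top")
for n,i in(("s2",im),("t2",t)): cv2.imwrite(f"pics/{n}.png",i[:,:,::-1])
a=cv2.resize(im[170:260,190:320,::-1],(780,540),interpolation=cv2.INTER_CUBIC)
cv2.imwrite("pics/c2.png",a)
E
```

```text
t 5.5 p [0.5049 0.0218 0.0062] head 166.75 z [-0.001 -0.001 -1.   ] F [-1.97 -2.46 -0.59] M [-0.11  0.42 -0.03] op 0.412 q6 -1.5
heading 166.75 turn -0.05 shift [-0.0001 -0.0001  0.0003]
[[[0.0001, -0.0002, -0.0003, -0.04, -0.05, 0.05, 0.6]]]
```

View pics/c2.png

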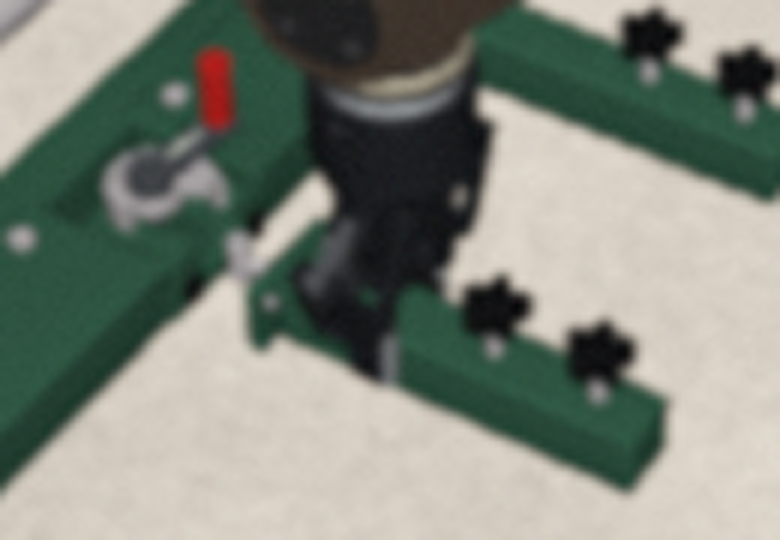

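The pin stands just before the mouth, at crop (238,240), between the two dark pads at (190,285) and (255,215). Checking it numerically.

```bash
python3 - <<'E'
from plan import *
f=lambda p:(p[0]/6+190-.4,p[1]/6+170-.4)
for n,p,z in(("k1",(495,306),.067),("k2",(600,350),.067),("fk1",(651,35),.067),("fk2",(748,75),.067),("pin",(236,236),.034),("padA",(192,285),.024),("padB",(255,218),.024),("cam",(150,175),.052)):
    print(n,np.round(w2b(onz("side",f(p),z))*1000,1))
E
```

```text
k1 [-192.1    0.8   67. ]
k2 [-245.6   -0.3   67. ]
fk1 [-158.4 -198.5   67. ]
fk2 [-213.  -197.1   67. ]
pin [-46.5  -2.5  34. ]
padA [-41.7  27.1  24. ]
padB [-40.5 -25.7  24. ]
cam [ 0.3 -0.4 52. ]
```

The bar is aligned to about 1 mm. Sliding in along the beam's x axis (tool -x), checking the force on the way.

Call:
{"fn": "apply_moves", "kwargs": {
  "moves": [
    [[-0.004,-0.0005,0,0,0,0,0.6],[-0.004,0,0,0,0,0,0.6],[-0.004,0,0,0,0,0,0.6],[-0.004,0,0,0,0,0,0.6],[0,0,0,0,0,0,0.6]]
  ]
}}

```text
time: 6.1
eef_pos: [0.5182, 0.0188, 0.0062]
tcp_rot: [0.116, 0.993, 0.001, -0.004]
contact_force: [0.3, -0.9, -2.1]
opening: 0.41
```

```bash
python3 -c "
from plan import *
s=show();print(w2b(s['eef_pos'])*1000, R.from_euler('z',-BY,degrees=True).apply(s['contact_force']))"
```

```text
t 6.1 p [0.5182 0.0188 0.0062] head 166.69 z [-0.007  0.002 -1.   ] F [ 0.34 -0.9  -2.05] M [-0.19 -0.34 -0.07] op 0.41 q6 -1.5
[-126.25777497    0.24848616    6.21613155] [ 0.53259127 -0.79649435 -2.05432773]
```

Call:
{"fn": "apply_moves", "kwargs": {
  "moves": [
    [[-0.004,0,0,0,-0.3,0,0.6],[-0.004,0,0,0,0,0,0.6],[-0.004,0,0,0,0,0,0.6],[-0.004,0,0,0,0,0,0.6],[0,0,0,0,0,0,0.6]]
  ]
}}

```text
time: 6.6
eef_pos: [0.5316, 0.016, 0.0063]
tcp_rot: [0.116, 0.993, 0.001, -0.004]
contact_force: [0.0, 0.1, -1.8]
opening: 0.404
```

```bash
python3 -c "
from plan import *
s=show();print(w2b(s['eef_pos'])*1000, R.from_euler('z',-BY,degrees=True).apply(s['contact_force']))"
```

```text
t 6.6 p [0.5316 0.016  0.0063] head 166.69 z [-0.008  0.002 -1.   ] F [ 0.04  0.1  -1.79] M [-0.24 -0.45 -0.08] op 0.404 q6 -1.5
[-112.55938876    0.61229134    6.25631923] [ 0.0166409   0.10220321 -1.78680279]
```

Call:
{"fn": "apply_moves", "kwargs": {
  "moves": [
    [[-0.002,0,0,0,-0.3,0,0.6],[-0.002,0,0,0,0,0,0.6],[-0.002,0,0,0,0,0,0.6],[0,0,0,0,0,0,0.6]]
  ]
}}

```text
time: 7.0
eef_pos: [0.5346, 0.0154, 0.0063]
tcp_rot: [0.116, 0.993, 0.001, -0.005]
contact_force: [-2.6, -1.0, -0.0]
opening: 0.41
```

```bash
python3 -c "
from plan import *
s=show();print(w2b(s['eef_pos'])*1000, R.from_euler('z',-BY,degrees=True).apply(s['contact_force']))"
```

```text
t 7.0 p [0.5346 0.0154 0.0063] head 166.67 z [-0.01   0.002 -1.   ] F [-2.65 -1.04 -0.03] M [-0.18 -0.31 -0.01] op 0.41 q6 -1.5
[-109.47552749    0.74741727    6.29541311] [-2.33480012 -1.62308011 -0.03241633]
```

Call:
{"fn": "apply_moves", "kwargs": {
  "moves": [
    [[-0.002,0,0,0,-0.4,0,0.6],[-0.002,0,0,0,0,0,0.6],[0,0,0,0,0,0,0.6]]
  ]
}}

```text
time: 7.3
eef_pos: [0.5352, 0.0153, 0.0062]
tcp_rot: [0.116, 0.993, 0.001, -0.006]
contact_force: [-0.5, -0.3, -2.0]
opening: 0.412
```

```bash
python3 - <<'E'
from plan import *
s=show();print(w2b(s['eef_pos'])*1000, R.from_euler('z',-BY,degrees=True).apply(s['contact_force']))
im=ctrl.read_camera("side"); t=ctrl.read_camera("top")
cv2.imwrite("pics/c3.png",cv2.resize(im[170:260,190:320,::-1],(780,540),interpolation=cv2.INTER_CUBIC))
E
```

```text
t 7.3 p [0.5352 0.0153 0.0062] head 166.66 z [-0.012  0.002 -1.   ] F [-0.55 -0.32 -2.04] M [-0.11 -0.43 -0.03] op 0.412 q6 -1.5
[-108.87814874    0.80464174    6.21287323] [-0.45945188 -0.44177988 -2.04075744]
```

View pics/c3.png

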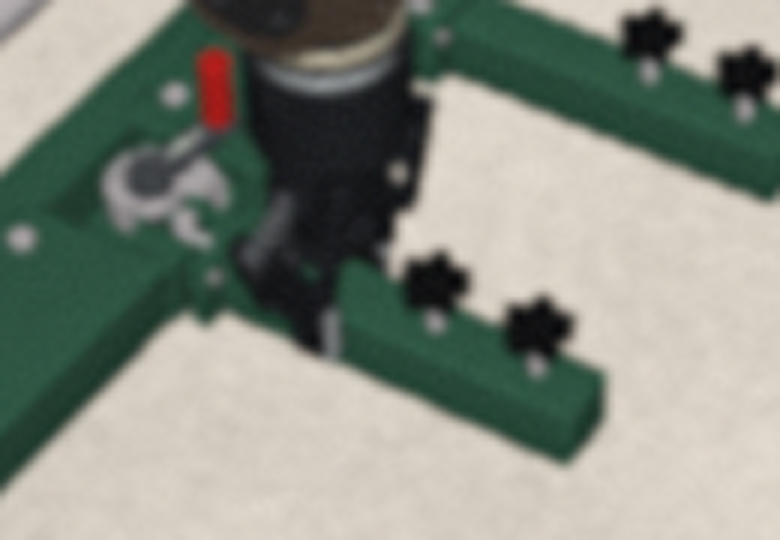

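```bash
python3 - <<'E'
from plan import *
f=lambda p:(p[0]/6+190-.4,p[1]/6+170-.4)
for n,p,z in(("k1",(436,281),.067),("k2",(540,327),.067),("fk1",(651,35),.067),("fk2",(748,75),.067),("pin",(192,224),.034)):
    print(n,np.round(w2b(onz("side",f(p),z))*1000,1))
E
```

```text
k1 [-161.2    1.3   67. ]
k2 [-215.9    1.5   67. ]
fk1 [-158.4 -198.5   67. ]
fk2 [-213.  -197.1   67. ]
pin [-24.1   1.7  34. ]
```

Call:
{"fn": "apply_moves", "kwargs": {
  "moves": [
    [[-0.004,0,0,0,-0.7,0,0.6],[-0.004,0,0,0,0,0,0.6]]
  ]
}}

```text
time: 7.6
eef_pos: [0.5376, 0.0148, 0.0062]
tcp_rot: [0.116, 0.993, 0.0, -0.008]
contact_force: [-12.8, 1.6, 11.5]
opening: 0.415
```

```bash
python3 -c "
from plan import *
s=show();print(w2b(s['eef_pos'])*1000, R.from_euler('z',-BY,degrees=True).apply(s['contact_force']))"
```

```text
t 7.6 p [0.5376 0.0148 0.0062] head 166.64 z [-0.016  0.003 -1.   ] F [-12.77   1.56  11.54] M [ 0.22  1.34 -0.11] op 0.415 q6 -1.5
[-106.42508139    0.86281575    6.17174886] [-12.78367713  -1.42105395  11.54442124]
```

Call:
{"fn": "apply_moves", "kwargs": {
  "moves": [
    [[0,0,0,0,0,0,0.6],[0,0,0,0,0,0,0],[0,0,0,0,0,0,-0.5],[0,0,0,0,0,0,-1],[0,0,-0.01,0,0,0,-1],[0,0,-0.03,0,0.9,0,-1],[0,0,-0.04,0,0,0,-1],[0,0,-0.04,0,0,0,-1],[0,0,-0.03,0,0,0,-1],[0,0,0,0,0,0,-1]]
  ]
}}

```text
time: 8.6
eef_pos: [0.5439, 0.0133, 0.165]
tcp_rot: [0.117, 0.993, 0.001, -0.013]
contact_force: [-0.5, 0.5, -0.2]
opening: 1.0
```

```bash
python3 - <<'E'
from plan import *
s=show()
h=b2w([.048*np.cos(np.radians(-100)),.048*np.sin(np.radians(-100)),.17]); print(h)
plan(h,235,10,-0.3,turn=235-166.6)
im=ctrl.read_camera("side"); cv2.imwrite("pics/s4.png",im[:,:,::-1])
from meas import masks,blobs
g,k,r=masks(im)
for b in blobs(k,(150,95,330,260),8)+blobs(r,(150,110,330,260),8): print(b[0],b[1],np.round(w2b(onz("side",b[0],.067))*1000,1))
E
```

```text
t 8.6 p [0.5439 0.0133 0.165 ] head 166.61 z [-0.026  0.006 -1.   ] F [-0.49  0.52 -0.23] M [-0.03 -0.08  0.04] op 1.0 q6 -1.5
[ 0.62201382 -0.05458543  0.17      ]
heading 166.61 turn 68.4 shift [ 0.0781 -0.0679  0.005 ]
[[[-0.0092, -0.0048, -0.0007, 0.06, -1.51, -6.84, -0.3], [-0.0085, -0.0058, -0.0005, 0.0, 0.0, -6.84, -0.3], [-0.0078, -0.0068, -0.0005, 0.0, 0.0, -6.84, -0.3], [-0.0069, -0.0077, -0.0005, 0.0, 0.0, -6.84, -0.3], [-0.0059, -0.0085, -0.0005, 0.0, 0.0, -6.84, -0.3], [-0.0049, -0.0091, -0.0005, -0.0, 0.0, -6.84, -0.3], [-0.0038, -0.0096, -0.0005, 0.0, 0.0, -6.84, -0.3], [-0.0026, -0.01, -0.0005, 0.0, 0.0, -6.84, -0.3], [-0.0014, -0.0103, -0.0005, -0.0, 0.0, -6.84, -0.3], [-0.0002, -0.0103, -0.0005, 0.0, 0.0, -6.84, -0.3]]]
[221.83660131 108.85294118] 306 [ 240.4 -368.8   67. ]
[287.23469388 105.23469388] 98 [  61.3 -507.6   67. ]
[239.04655327 150.16741271] 1117 [  58.  -207.5   67. ]
[297.875 175.8  ] 40 [-158.6 -196.7   67. ]
[313.8372093  182.18604651] 43 [-212.1 -196.1   67. ]
[261.09615385 216.80769231] 52 [-159.3    4.1   67. ]
[278.13333333 224.56666667] 60 [-213.5    5.    67. ]
[247.         165.57777778] 45 [  -5.3 -157.5   67. ]
[225.25       184.38333333] 60 [ -0.  -53.2  67. ]
```

The bar stays near flush after release: its knobs sit 0.7–1.4 mm short of the fitted bar's, about 1 mm to one side. Next, to the handle.

Call:
{"fn": "apply_moves", "kwargs": {
  "moves": [
    [[-0.009,-0.005,-0.001,0,1.5,-6.8,-0.3],[-0.0085,-0.006,0,0,0,-6.8,-0.3],[-0.008,-0.007,0,0,0,-6.8,-0.3],[-0.007,-0.0075,0,0,0,-6.8,-0.3],[-0.006,-0.0085,0,0,0,-6.8,-0.3],[-0.005,-0.009,0,0,0,-6.8,-0.3],[-0.004,-0.0095,0,0,0,-6.8,-0.3],[-0.0025,-0.01,0,0,0,-6.8,-0.3],[-0.0015,-0.01,0,0,0,-6.8,-0.3],[0,0,0,0,0,0,-0.3],[0,0,0,0,0,0,-0.3]]
  ]
}}

```text
time: 9.75
eef_pos: [0.6061, -0.0462, 0.1419]
tcp_rot: [-0.424, 0.905, 0.026, -0.034]
contact_force: [-0.3, 1.2, 0.2]
opening: 0.649
```

```bash
python3 -c "
from plan import *
s=show();plan([.622,-.0548,.165],236,1,-.3)"
```

```text
t 9.75 p [ 0.6061 -0.0462  0.1419] head -129.74 z [-0.083  0.017 -0.996] F [-0.3   1.21  0.18] M [ 0.04 -0.    0.02] op 0.649 q6 -2.69
heading -129.74 turn 5.74 shift [ 0.0159 -0.0086  0.0231]
[[[-0.0026, -0.0159, -0.0245, 4.42, -2.08, -5.82, -0.3]]]
```

Call:
{"fn": "apply_moves", "kwargs": {
  "moves": [
    [[-0.0015,-0.008,-0.01,2.2,-1.0,0,-0.3],[-0.0015,-0.008,-0.01,2.2,-1.0,0,-0.3],[0,0,0,0,0,0,-0.3]]
  ]
}}

```text
time: 10.05
eef_pos: [0.6215, -0.0541, 0.1611]
tcp_rot: [-0.423, 0.906, -0.003, -0.0]
contact_force: [0.6, -0.1, 0.5]
opening: 0.649
```

```bash
python3 -c "
from plan import *
s=show();plan([.622,-.0548,.13],232,1,-.3)"
```

```text
t 10.05 p [ 0.6215 -0.0541  0.1611] head -129.99 z [ 0.002 -0.006 -1.   ] F [ 0.62 -0.12  0.47] M [ 0.04  0.06 -0.02] op 0.649 q6 -2.69
heading -129.99 turn 1.99 shift [ 0.0005 -0.0007 -0.0311]
[[[0.0001, -0.0007, 0.0311, -0.33, -0.2, -1.98, -0.3]]]
```

Call:
{"fn": "apply_moves", "kwargs": {
  "moves": [
    [[0,-0.0005,0.02,-0.3,-0.2,0,-0.3],[0,0,0.02,0,0,0,-0.3],[0,0,0.015,0,0,0,-0.3],[0,0,0,0,0,0,-0.3]]
  ]
}}

```text
time: 10.45
eef_pos: [0.6239, -0.0545, 0.1092]
tcp_rot: [-0.422, 0.907, -0.003, 0.004]
contact_force: [-0.5, 0.3, -0.5]
opening: 0.651
```

```bash
python3 -c "
from plan import *
s=show();plan([.622,-.0548,.060],230,4,-.3)"
```

```text
t 10.45 p [ 0.6239 -0.0545  0.1092] head -130.06 z [ 0.01  -0.002 -1.   ] F [-0.45  0.27 -0.54] M [-0.04  0.01 -0.01] op 0.651 q6 -2.69
heading -130.06 turn 0.06 shift [-0.0019 -0.0003 -0.0492]
[[[0.0004, 0.0004, 0.0123, -0.5, 0.25, -0.02, -0.3], [0.0004, 0.0003, 0.0123, 0.0, 0.0, -0.02, -0.3], [0.0004, 0.0003, 0.0123, 0.0, 0.0, -0.02, -0.3], [0.0004, 0.0003, 0.0123, 0.0, 0.0, -0.02, -0.3]]]
```

Call:
{"fn": "apply_moves", "kwargs": {
  "moves": [
    [[0.0005,0.0005,0.012,-0.5,0.3,0,-0.3],[0.0005,0.0003,0.012,0,0,0,-0.3],[0.0005,0.0003,0.012,0,0,0,-0.3],[0.0005,0,0.012,0,0,0,0],[0,0,0,0,0,0,0.3],[0,0,0,0,0,0,0.5],[0,0,0,0,0,0,0.5],[0,0,0,0,0,0,0.5]]
  ],
  "force": 30
}}

```text
time: 11.25
eef_pos: [0.6229, -0.0556, 0.0589]
tcp_rot: [-0.422, 0.907, -0.001, 0.0]
contact_force: [0.5, 0.1, 0.4]
opening: 0.249
```

```bash
cat > cam.py <<'E'
from plan import *
import sys
def polar():
    s=show(); b=w2b(s["eef_pos"]); ang=np.degrees(np.arctan2(b[1],b[0])); q=np.radians((-100-ang+20)%360-20)
    F=R.from_euler('z',-BY,degrees=True).apply(s["contact_force"]); t=np.array([np.sin(np.radians(ang)),-np.cos(np.radians(ang)),0])
    print("tcp radius",round(np.hypot(*b[:2])*1000,1),"q",round(q,3),"push F",round(-F@t,2),"radial",round(F@[np.cos(np.radians(ang)),np.sin(np.radians(ang)),0],2))
    return s,q
def arc(q1,n,hand,lag=0,maxturn=8):
    """rows along the handle circle to q1; heading follows lever direction + lag"""
    s,q=polar(); p=np.array(s["eef_pos"]); r=R.from_quat(s["tcp_rot"]); m=r.as_matrix(); h=np.degrees(np.arctan2(m[1,0],m[0,0]))
    rows=[]
    for i in range(1,n+1):
        qq=q+(q1-q)*i/n; a=np.radians(-100)-qq; t=b2w([.048*np.cos(a),.048*np.sin(a),.060])
        ht=BY-100-np.degrees(qq)+lag; dh=np.clip((ht-h+180)%360-180,-maxturn,maxturn); h+=dh; rn=down(h)
        rows.append([*np.round(r.inv().apply(t-p),4).tolist(),*np.round((r.inv()*rn).as_rotvec(degrees=True),1).tolist(),hand]); p,r=t,rn
    print(json.dumps([rows]))
if __name__=="__main__": arc(float(sys.argv[1]),int(sys.argv[2]),float(sys.argv[3]),float(sys.argv[4]) if len(sys.argv)>4 else 0)
E
python3 cam.py 0.5 8 0.5 -10; python3 - <<'E'
from plan import *
im=ctrl.read_camera("side");ctrl.read_camera("top"); cv2.imwrite("pics/c5.png",cv2.resize(im[130:250,170:300,::-1],(650,600),interpolation=cv2.INTER_CUBIC))
E
```

```text
t 11.25 p [ 0.6229 -0.0556  0.0589] head -130.08 z [ 0.001 -0.001 -1.   ] F [0.55 0.12 0.38] M [-0.04  0.    0.01] op 0.249 q6 -2.69
tcp radius 48.6 q -0.026 push F 0.46 radial -0.32
[[[0.0003, 0.0032, -0.0011, -0.1, -0.0, -4.5, 0.5], [0.0004, 0.0031, 0.0, 0.0, -0.0, 3.8, 0.5], [0.0004, 0.0031, 0.0, -0.0, -0.0, 3.8, 0.5], [0.0004, 0.0031, 0.0, 0.0, -0.0, 3.8, 0.5], [0.0004, 0.0031, 0.0, 0.0, -0.0, 3.8, 0.5], [0.0004, 0.0031, 0.0, -0.0, -0.0, 3.8, 0.5], [0.0004, 0.0031, 0.0, 0.0, -0.0, 3.8, 0.5], [0.0004, 0.0031, 0.0, -0.0, -0.0, 3.8, 0.5]]]
```

View pics/c5.png

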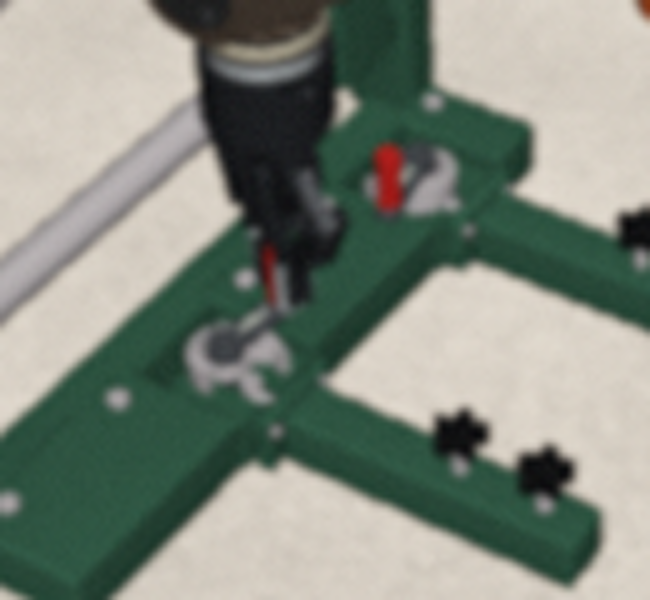

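The red post (270,275) is caged between the fingers and the bar is still seated. Turning now.

Call:
{"fn": "apply_moves", "kwargs": {
  "moves": [
    [[0,0.003,0,0,0,0,0.5],[0.0004,0.003,0,0,0,3,0.5],[0.0004,0.003,0,0,0,3.5,0.5],[0.0004,0.003,0,0,0,3.5,0.5],[0.0004,0.003,0,0,0,3.5,0.5],[0.0004,0.003,0,0,0,3.5,0.5],[0.0004,0.003,0,0,0,3.5,0.5],[0.0004,0.003,0,0,0,3.5,0.5]]
  ]
}}

```text
time: 12.15
eef_pos: [0.6071, -0.0423, 0.0616]
tcp_rot: [-0.216, 0.976, -0.006, 0.005]
contact_force: [0.5, -2.3, -1.3]
opening: 0.253
```

```bash
python3 cam.py 0.95 8 0.5 -6
```

```text
t 12.15 p [ 0.6071 -0.0423  0.0616] head -155.0 z [ 0.011 -0.009 -1.   ] F [ 0.48 -2.34 -1.25] M [-0.21 -0.07 -0.05] op 0.253 q6 -2.24
tcp radius 46.5 q 0.412 push F 2.04 radial 1.25
[[[0.0024, 0.0026, 0.0016, -0.8, 0.3, -8.0, 0.5], [0.0002, 0.0032, 0.0, -0.0, -0.0, 3.6, 0.5], [0.0002, 0.0032, 0.0, -0.0, -0.0, 3.9, 0.5], [0.0002, 0.0032, 0.0, 0.0, -0.0, 3.9, 0.5], [0.0002, 0.0032, 0.0, 0.0, -0.0, 3.9, 0.5], [0.0002, 0.0032, 0.0, 0.0, -0.0, 3.9, 0.5], [0.0002, 0.0032, 0.0, 0.0, -0.0, 3.9, 0.5], [0.0002, 0.0032, 0.0, 0.0, -0.0, 3.9, 0.5]]]
```

Call:
{"fn": "apply_moves", "kwargs": {
  "moves": [
    [[0.0015,0.003,0.0015,-0.5,0.3,0,0.5],[0.001,0.0035,0,0,0,0,0.5],[0.001,0.0035,0,0,0,0,0.5],[0.0007,0.0035,0,0,0,2,0.5],[0.0004,0.0035,0,0,0,3,0.5],[0.0004,0.0035,0,0,0,3.5,0.5],[0.0004,0.0035,0,0,0,3.5,0.5],[0.0004,0.0035,0,0,0,3.5,0.5]]
  ]
}}

```text
time: 12.95
eef_pos: [0.592, -0.0181, 0.0614]
tcp_rot: [-0.081, 0.997, -0.003, 0.004]
contact_force: [1.0, -1.5, 0.0]
opening: 0.25
```

```bash
python3 cam.py 1.4 8 0.5 -6
```

```text
t 12.95 p [ 0.592  -0.0181  0.0614] head -170.76 z [ 0.008 -0.004 -1.   ] F [ 0.97 -1.55  0.03] M [-0.16 -0.15  0.02] op 0.25 q6 -1.93
tcp radius 49.6 q 1.01 push F 1.68 radial -0.72
[[[-0.0016, 0.0023, 0.0014, -0.3, 0.4, 8.0, 0.5], [0.0001, 0.0023, 0.0, 0.0, -0.0, 4.0, 0.5], [0.0002, 0.0023, 0.0, 0.0, -0.0, 2.8, 0.5], [0.0002, 0.0023, 0.0, 0.0, -0.0, 2.8, 0.5], [0.0002, 0.0023, 0.0, 0.0, -0.0, 2.8, 0.5], [0.0002, 0.0023, 0.0, 0.0, -0.0, 2.8, 0.5], [0.0002, 0.0023, 0.0, 0.0, -0.0, 2.8, 0.5], [0.0002, 0.0023, 0.0, 0.0, -0.0, 2.8, 0.5]]]
```

Call:
{"fn": "apply_moves", "kwargs": {
  "moves": [
    [[-0.001,0.0025,0.001,-0.3,0.3,4,0.5],[-0.0003,0.0025,0,0,0,4,0.5],[0.0002,0.0025,0,0,0,4,0.5],[0.0002,0.0025,0,0,0,3.5,0.5],[0.0002,0.0025,0,0,0,3,0.5],[0.0002,0.0025,0,0,0,3,0.5],[0.0002,0.0025,0,0,0,3,0.5]]
  ]
}}

```text
time: 13.65
eef_pos: [0.5931, 0.0002, 0.061]
tcp_rot: [0.138, 0.99, -0.001, 0.003]
contact_force: [1.7, -5.3, -1.5]
opening: 0.247
```

```bash
python3 cam.py 1.65 5 0.5 -6
```

```text
t 13.65 p [5.931e-01 2.000e-04 6.100e-02] head 164.14 z [ 0.005 -0.003 -1.   ] F [ 1.74 -5.29 -1.48] M [-0.8  -0.23  0.05] op 0.247 q6 -1.46
tcp radius 49.1 q 1.383 push F 4.79 radial -2.84
[[[-0.001, 0.0026, 0.001, -0.1, 0.4, 5.8, 0.5], [0.0002, 0.0026, 0.0, 0.0, -0.0, 3.1, 0.5], [0.0002, 0.0026, 0.0, 0.0, -0.0, 3.1, 0.5], [0.0002, 0.0026, 0.0, 0.0, -0.0, 3.1, 0.5], [0.0002, 0.0026, 0.0, 0.0, -0.0, 3.1, 0.5]]]
```

Call:
{"fn": "apply_moves", "kwargs": {
  "moves": [
    [[-0.001,0.0025,0.001,0,0.3,3,0.5],[0,0.0025,0,0,0,3,0.5],[0.0002,0.0025,0,0,0,3,0.5],[0.0002,0.0025,0,0,0,3,0.5]]
  ]
}}

```text
time: 14.05
eef_pos: [0.5959, 0.0055, 0.0603]
tcp_rot: [0.242, 0.97, -0.006, 0.0]
contact_force: [-0.5, -5.1, -0.4]
opening: 0.25
```

```bash
python3 cam.py 1.85 4 0.5 -6
```

```text
t 14.05 p [0.5959 0.0055 0.0603] head 152.01 z [-0.003 -0.012 -1.   ] F [-0.48 -5.1  -0.38] M [-0.8  -0.02  0.01] op 0.25 q6 -1.23
tcp radius 47.8 q 1.505 push F 4.96 radial -1.25
[[[0.0006, 0.0041, 0.0002, -0.6, 0.2, 2.5, 0.5], [0.0003, 0.0041, 0.0, 0.0, -0.0, 4.9, 0.5], [0.0003, 0.0041, 0.0, -0.0, -0.0, 4.9, 0.5], [0.0003, 0.0041, 0.0, 0.0, -0.0, 4.9, 0.5]]]
```

Call:
{"fn": "apply_moves", "kwargs": {
  "moves": [
    [[0.0005,0.0035,0,-0.5,0.2,2.5,0.5],[0.0003,0.0035,0,0,0,3,0.5],[0.0003,0.0035,0,0,0,3,0.5],[0.0003,0.0035,0,0,0,3,0.5]]
  ]
}}

```text
time: 14.45
eef_pos: [0.6001, 0.0139, 0.0603]
tcp_rot: [0.339, 0.941, -0.007, -0.001]
contact_force: [-2.7, -7.2, 0.6]
opening: 0.249
```

```bash
python3 cam.py 2.0 4 0.5 -6
```

```text
t 14.45 p [0.6001 0.0139 0.0603] head 140.38 z [-0.007 -0.012 -1.   ] F [-2.67 -7.25  0.58] M [-1.04  0.22  0.07] op 0.249 q6 -1.01
tcp radius 47.7 q 1.701 push F 7.59 radial -1.42
[[[0.0008, 0.0035, 0.0002, -0.8, 0.1, 1.4, 0.5], [0.0002, 0.0036, 0.0, 0.0, -0.0, 4.3, 0.5], [0.0002, 0.0036, 0.0, 0.0, -0.0, 4.3, 0.5], [0.0002, 0.0036, 0.0, 0.0, -0.0, 4.3, 0.5]]]
```

Call:
{"fn": "apply_moves", "kwargs": {
  "moves": [
    [[0.0005,0.0025,0,-0.5,0,2,0.5],[0.0003,0.0025,0,0,0,2,0.5]]
  ]
}}

```text
time: 14.65
eef_pos: [0.6013, 0.0153, 0.0603]
tcp_rot: [0.371, 0.929, -0.006, -0.0]
contact_force: [-2.4, -7.1, 0.8]
opening: 0.252
```

```bash
python3 cam.py 1.9 2 0.5 -6
```

```text
t 14.65 p [0.6013 0.0153 0.0603] head 136.45 z [-0.005 -0.012 -1.   ] F [-2.38 -7.1   0.76] M [-1.1   0.42 -0.  ] op 0.252 q6 -0.94
tcp radius 47.4 q 1.741 push F 7.24 radial -1.88
[[[0.0012, 0.0037, 0.0002, -0.7, 0.2, 0.1, 0.5], [0.0002, 0.0038, 0.0, -0.0, -0.0, 4.6, 0.5]]]
```

Call:
{"fn": "apply_moves", "kwargs": {
  "moves": [
    [[0.001,0.0035,0,-0.5,0.2,0,0.5],[0.0003,0.0035,0,0,0,3,0.5]]
  ]
}}

```text
time: 14.85
eef_pos: [0.6027, 0.0177, 0.0602]
tcp_rot: [0.394, 0.919, -0.007, -0.002]
contact_force: [-3.3, -7.5, 2.6]
opening: 0.252
```

```bash
python3 cam.py 1.95 2 0.5 -6
```

```text
t 14.85 p [0.6027 0.0177 0.0602] head 133.59 z [-0.009 -0.01  -1.   ] F [-3.3  -7.52  2.6 ] M [-1.22  0.52  0.01] op 0.252 q6 -0.89
tcp radius 47.5 q 1.798 push F 8.02 radial -1.8
[[[0.001, 0.0035, 0.0002, -0.8, 0.1, 0.3, 0.5], [0.0002, 0.0036, 0.0, 0.0, -0.0, 4.3, 0.5]]]
```

Call:
{"fn": "apply_moves", "kwargs": {
  "moves": [
    [[0.001,0.0035,0,-0.5,0.2,0,0.5],[0.0003,0.0035,0,0,0,3,0.5]]
  ]
}}

```text
time: 15.05
eef_pos: [0.6042, 0.0198, 0.0602]
tcp_rot: [0.417, 0.909, -0.007, -0.004]
contact_force: [-3.6, -8.3, 1.9]
opening: 0.25
```

```bash
python3 cam.py 1.95 2 0.5 -6
```

```text
t 15.05 p [0.6042 0.0198 0.0602] head 130.71 z [-0.013 -0.009 -1.   ] F [-3.55 -8.26  1.94] M [-1.2   0.55 -0.  ] op 0.25 q6 -0.83
tcp radius 47.6 q 1.853 push F 8.64 radial -2.51
[[[0.0007, 0.0022, 0.0001, -0.9, -0.1, -1.0, 0.5], [0.0002, 0.0023, 0.0, -0.0, -0.0, 2.8, 0.5]]]
```

Call:
{"fn": "apply_moves", "kwargs": {
  "moves": [
    [[0.0007,0.0037,0,-0.5,0,0,0.5],[0.0003,0.0037,0,0,0,3,0.5]]
  ]
}}

```text
time: 15.25
eef_pos: [0.6057, 0.0215, 0.0601]
tcp_rot: [0.44, 0.898, -0.009, -0.005]
contact_force: [-5.4, -9.6, 2.5]
opening: 0.255
```

```bash
python3 cam.py 1.95 2 0.5 -6
```

```text
t 15.25 p [0.6057 0.0215 0.0601] head 127.85 z [-0.017 -0.012 -1.   ] F [-5.41 -9.56  2.54] M [-1.46  0.76  0.09] op 0.255 q6 -0.78
tcp radius 47.7 q 1.9 push F 10.71 radial -2.41
[[[0.0005, 0.0011, 0.0001, -1.2, -0.1, -2.6, 0.5], [0.0001, 0.0012, 0.0, -0.0, -0.0, 1.4, 0.5]]]
```

Push force rose steadily from about 5 N (drawing in) to 8.6 and then 10.7 N, which is firmly tight. I stop here, ease off, open and lift clear.

Call:
{"fn": "apply_moves", "kwargs": {
  "moves": [
    [[0,-0.002,0,0,0,0,0.4],[0,0,0,0,0,0,0.1],[0,0,0,0,0,0,-0.2],[0,0,0,0,0,0,-0.3],[0,0,-0.015,0,0,0,-0.3],[0,0,-0.03,0,0,0,-0.3],[0,0,-0.04,0,0,0,-0.3],[0,0,-0.04,0,0,0,-0.3],[-0.03,0,-0.04,0,0,0,-0.3],[-0.03,0,-0.03,0,0,0,-0.3],[0,0,0,0,0,0,-0.3]]
  ]
}}

```text
time: 16.35
eef_pos: [0.6435, -0.0217, 0.2665]
tcp_rot: [0.436, 0.9, -0.007, -0.006]
contact_force: [-0.3, -0.6, 0.5]
opening: 0.652
```

```bash
python3 - <<'E'
from meas import *
from plan import *
s=show()
im=ctrl.read_camera("side");t=ctrl.read_camera("top")
cv2.imwrite("pics/c6.png",cv2.resize(im[130:250,170:300,::-1],(650,600),interpolation=cv2.INTER_CUBIC))
g,k,r=masks(im)
for b in blobs(k,(150,95,330,260),30)+blobs(r,(150,110,330,260),8): print(b[0],b[1],np.round(w2b(onz("side",b[0],.067))*1000,1))
E
```

```text
t 16.35 p [ 0.6435 -0.0217  0.2665] head 128.3 z [-0.017 -0.008 -1.   ] F [-0.28 -0.62  0.54] M [ 0.04 -0.   -0.04] op 0.652 q6 -0.85
[207.68339768 106.5006435 ] 777 [ 290.6 -354.9   67. ]
[246.22222222 106.64814815] 54 [ 177.1 -424.7   67. ]
[297.875 175.8  ] 40 [-158.6 -196.7   67. ]
[313.8372093  182.18604651] 43 [-212.1 -196.1   67. ]
[260.65454545 216.70909091] 55 [-158.1    4.4   67. ]
[277.74545455 224.25454545] 55 [-212.     4.5   67. ]
[247.21818182 164.72727273] 55 [  -3.6 -161.2   67. ]
[222.34375 203.0625 ] 64 [-39.  15.  67.]
```

View pics/c6.png

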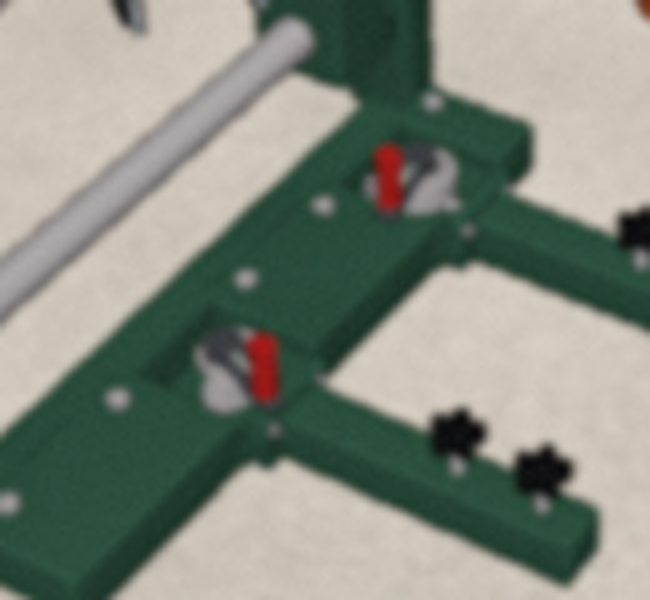

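Both rows of knobs now sit at the same depth: -158.1/-212.0 mm for this bar against -158.6/-212.1 mm for the fitted one. The cam is at about 1.8 rad and the gripper is well clear, so I'm handing in.

```bash
python3 -c "
from plant import ctrl
print(ctrl.sign_off())"
```

```text
the job is handed in; nothing more can be done
None
```

The loose green clamp bar is in the free bay with its end plate flush to the beam. The cam is tightened, the gripper is clear and the job is handed in (about 16 s of robot time); no verdict was reported.

- **Bar position:** the last picture shows its knobs at the same depth as the fitted bar's, within 0.5 mm. It sits about 1 mm to one side of centre and is square to the beam within about 1°.
- **Cam:** I turned it clockwise to about 1.8–1.85 rad. The push on the handle rose from about 5 N while drawing in to 8.6 N, and the last reading was 10.7 N, inside the 8–11 N "firmly tight" range.
- **Not measured directly:** the hook's pull on the bolt. From the push readings I estimate 45–65 N, against the 35–110 N allowed.
- **Bystanders:** I did not compare their positions at the end, but nothing was handled except the bar and the red handle.
- **One slip:** a wrong turn sign tilted the gripper about 5° above the beam on the way to the handle. I corrected it before lowering, with no contact.

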